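# Aim the optical probe at the sample vial and take a reading

## Robot

A 7-joint arm with a two-finger parallel gripper is mounted at the origin on the work surface. World frame = base frame: x ahead of the robot, y to its left, z up, the work surface at z = 0. Lengths are in m, angles in rad, forces in N, time in s.
With the tool pointing down it reaches from about 0.4 to 0.85 m from the base axis. Payload 4.4 kg.
Tool frame: the origin (TCP) lies between the finger pads; the fingertips stand r.nose_length ahead of it and the grasp point (between the pads) lies 11 mm behind it (r.nose_length is the distance from the TCP to the fingertips, in m); z points along the fingers, x is the direction in which the jaws open and shut, and the axes are right-handed (so a half turn about z gives the same grasp; the last joint's range is limited). The gripper opens to 94 mm and grips with 3 to 60 N. Pads are 16 mm wide; open, the fingers measure 119 mm over their backs; the gripper's body (75 mm by 177 mm) begins 78 mm behind the grasp point.
Start: joints at [1.224, 0.628, 0.038, 1.517, -0.027, 0.996, -0.02], TCP at [0.18, -0.625, 0.213] pointing down, gripper open.
Joint ranges: [-3.06, 3.06], [-0.37, 2.12], [-1.25, 1.32], [0.18, 2.47], [-1.1, 4.24], [0.23, 1.98], [-2.94, 2.94]. Speed limits (rad/s): [2.57, 2.57, 3.14, 3.14, 3.14, 3.14, 3.14].

## Interface

Orientations are given as [roll, pitch, yaw] about the fixed x, y, z axes, in that order (R = Rz(yaw) Ry(pitch) Rx(roll)).
In Python, from plant import r gives the robot as it stands.
- The arm moves only by the tool move_arm, never from a script. Its argument "increments" is a list of rows, each an object of numbers: "fingers": the finger opening in m, from 0 to 0.094; "x", "y", "z": the shift along the world's x, y, z in m; "ax", "ay", "az": the turn, a rotation vector about the world's x, y, z in rad. A call has exactly 8 rows; each row is the pose to reach, as a shift and turn from the pose measured when the call began; what a row does not reach only later rows make up. A row lasts 1/12 s, in which the tool goes at most 41.7 mm and 7.16 degrees, less where a joint would pass 70% of its speed; a pose out of reach is approached as far as the arm can. A call with a gripper value outside its range is refused whole. The fingers move at their own pace and stop on an object; the grip force is fixed at half the most. Time passes only in rows, so rows that repeat a pose let the fingers close, or fill a call up. It gives the time, the measured TCP pose, the force and the opening at its end, in the units of the state.
- r.observe(): the state, without advancing time (a new reading comes with each control period).
- r.read_camera(name): name is "side" or "top"; returns a dict with "frame" (384x512x3 uint8, red, green, blue), "depth" (384x512 float32, m along the optical axis (not along the pixel's ray), 0 where there is no reading), "K" (3x3 intrinsics, pixels), "D" ([k1, k2, p1, p2, k3] as OpenCV has them; the pictures are not rectified), "R" (3x3) and "t" (3): a world point X has camera coordinates R X + t. Camera axes: x right, y down, z forward; pixel columns grow to the right and rows downward; lengths in m; the calibration is good to about 2 mm. A picture is of the moment at which its call begins.
- r.sign_off(): hands the job in, once; it reports no verdict.
The state is a dict: "clock": time; "qpos": joint angles; "joint_velocities": joint speeds; "joint_efforts": joint torques, N m; "tcp_pos": TCP position; "orientation": TCP orientation; "ft_force": force on the tool from outside, world axes, zero at the start; "wrist_torque": the same for the moment, N m; "grip_width": opening from 0.0 (shut) to 1.0 (fully open).
Only numpy, scipy, OpenCV 4.12 (cv2) and the standard library are available. Lean on these libraries where they do the work, as an engineer would, in place of code of your own. Each camera call takes 0.05 s, during which the arm holds its last target.

## Task

Using the black bar knob on the aiming bench, turn the probe until its needle points straight at the middle of the round vial (not the square cell), and let go of the knob. Then press the key on the readout unit fully down and release it; take no reading before the needle is on the vial. Do not push the probe or the two glass holders by hand, press the key without hammering it, and leave the glassware and the rubber bulb around the bench where they are.

Things in the scene. Friction and masses are not known exactly. Their poses are not given: they have to be found in the camera images.
- bench: Fixed aiming bench. Origin: on the table, under the probe's pivot; its x axis runs from the drive box over the pivot to the glass holders, z up. Dark steel base plate 12 mm thick: wide part x 0 to 200 mm, y +-125 mm; neck x -170 to 0, y +-60 mm. White drive box on the neck, x -165 to -75, y +-50 mm, top 60 mm above the table, with the aim knob on top at x -120, y 0. Probe turret of radius 26 mm at the origin, top (with probe) 63 mm above the table (69 mm at its black head).
- knob_grip (a point): Point on the knob's vertical axis at the height to grip, 84 mm above the table. The knob is a black upright bar 40 mm long, 14 mm thick and 26 mm tall (from 70 to 96 mm above the table) on a round foot of 16 mm radius. The bar's length lies along this point's x axis; the point turns with the knob. Pinch the two 40 mm long faces (14 mm apart) from above.
- aim_knob (a joint): Angle of the knob (rad), positive anticlockwise seen from above, stops at -5.6 and 5.6. At 0 the bar lies along the bench's x axis. It is stiff (about 0.12 N m of friction) and stays where it is left.
- probe: Grey swinging probe: flat arm with a black head and a steel needle 5 mm thick. Origin on its vertical pivot, 49 mm above the table; its x axis runs along the needle, which ends 128 mm from the pivot, 59 mm above the table. It is driven only by the knob and turns the same way, reduced about 8 to 1, so that bringing it onto the vial takes several grasps of the knob.
- needle_tip (a point): Point of the needle, 128 mm from the pivot along the probe's x axis.
- vial: The round sample vial, fixed upright on the base plate: glass 28 mm across with a round white cap of 30 mm, in a round aluminium foot 40 mm across; 66 mm tall. Origin at the centre of its underside, on the plate (12 mm above the table). Its axis is what the needle must point at. It may be on the left or the right of the bench.
- cell: The square blank cell, as tall as the vial but glass 28 mm square, a square white cap of 30 mm and a square aluminium foot of 40 mm. Not to be aimed at; stands on the other side from the vial. Origin at the centre of its underside.
- readout: Grey readout unit, fixed, 130 mm (x) by 110 mm (y) by 50 mm tall, green-tinted blank screen on its top at +x, key at x -30 mm. Origin: centre of its underside. It may be on the left or right of the bench; the balance is then on the other side.
- read_key_top (a point): Centre of the top of the round grey key (28 mm across) in its black housing on the readout unit; pressed straight down.
- read_key (a joint): Travel of the key (m): 0 up, 0.006 fully down; spring key, about 5 N at full travel, comes up by itself.
- balance: Fixed white balance, 180 x 160 mm, 57 mm tall with a dark square pan. Bystander. Origin: centre of its underside.
- beaker: Bystander: glass beaker 60 mm across, 70 mm tall, beside the drive box. Origin: centre of its underside.
- bulb: Bystander: terracotta-brown rubber bulb, 52 mm across, 85 mm tall, pointed top, on the other side of the drive box. Origin: centre of its underside.
- cylinder: Bystander: glass measuring cylinder 198 mm tall, 28 mm across, on a 64 mm foot. Origin: centre of its underside.
- flask: Bystander: conical glass flask 76 mm across, 100 mm tall. Origin: centre of its underside.
Mind the look-alikes: they are no part of the job. What is shaped like the readout but pink is not meant.

How it is judged:
By the outcome, as a careful person would: the job done as asked, in the order asked, and still so for the second after the job is handed in, with the robot touching nothing.
It also fails if it takes over 72 s, if anything falls off the work surface, if the arm or the gripper's body presses on something with over 40 N, if the wrist force passes 120 N, or if a joint passes its speed limit or range.

## Working session

There is one attempt and no reset: what is moved stays moved. The work goes in short steps, Python scripts to look and compute and a tool call to move; the robot and the scene stay as the last step left them, time stands still between calls to the robot, and variables do not carry over. Pictures are saved under pics/ and viewed, and the job is handed in when it is done.

Besides the shell and the picture viewer there is one more tool, called after "Call:" by a JSON object that holds its "name" and its "arguments". move_arm: Moves the arm, as the interface text tells. Its arguments: {"type":"object","properties":{"increments":{"type":"array"}},"required":["increments"]}

```bash
ls; mkdir -p pics
python3 - <<'E'
from plant import r
import cv2,numpy as np
o=r.observe();print({k:np.round(v,3) for k,v in o.items()}, r.nose_length)
for n in ["top","side"]:
    c=r.read_camera(n);cv2.imwrite(f"pics/{n}0.png",c["frame"][:,:,::-1]);np.savez(f"{n}0.npz",**c);print(n,c["K"],c["D"],c["R"],c["t"])
E
```

```text
pics
{'clock': np.float64(0.0), 'qpos': array([ 1.224,  0.629,  0.038,  1.518, -0.027,  0.996, -0.02 ]), 'joint_velocities': array([-0.001,  0.001, -0.   ,  0.001,  0.   ,  0.001, -0.001]), 'joint_efforts': array([ 1.0000e-03, -5.4972e+01,  1.1430e+00, -1.8663e+01, -5.3000e-02,
        2.4000e-02,  0.0000e+00]), 'tcp_pos': array([ 0.18 , -0.624,  0.213]), 'orientation': array([ 3.142e+00,  2.000e-03, -1.290e+00]), 'ft_force': array([ 1.107,  0.219, -0.367]), 'wrist_torque': array([ 0.027,  0.038, -0.006]), 'grip_width': np.float64(1.001)} 0.008
top [[402.78279835   0.         254.77455242]
 [  0.         402.78279835 185.49770394]
 [  0.           0.           1.        ]] [-0.12952049  0.          0.          0.          0.        ] [[-0.0104954  -0.99959072  0.02661257]
 [-0.99303046  0.00729475 -0.11763201]
 [ 0.11738974 -0.02766169 -0.9927006 ]] [0.07282971 0.60948703 1.16265994]
side [[447.926755     0.         255.82922958]
 [  0.         447.926755   192.53789311]
 [  0.           0.           1.        ]] [-0.13891073  0.          0.          0.          0.        ] [[ 0.98777527 -0.15475659  0.01871948]
 [-0.09008352 -0.66469443 -0.74166453]
 [ 0.1272202   0.73091156 -0.67050974]] [-0.60530596  0.17441637  1.31902229]
```

View pics/top0.png

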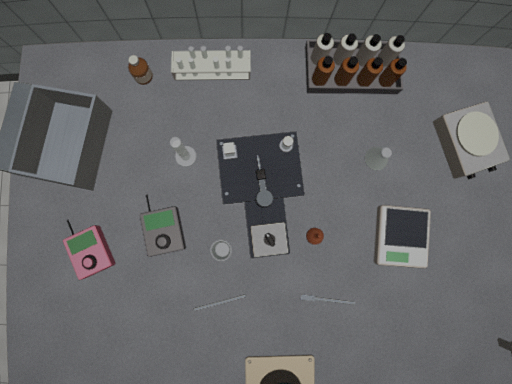

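View pics/side0.png

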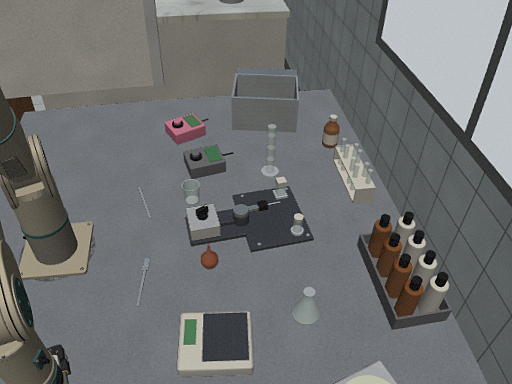

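The top view (up is +x, left is +y) shows:
- **Bench:** centred near (262,190), with the knob at (269,240) and the turret at (264,198).
- **Round vial candidates:** the round cap at (287,144). The square cap at (229,151) is the cell.
- **Readout candidates:** grey at (162,230) and pink at (88,250). The balance at (404,238) also has a green screen.

I choose the grey readout and the round cap, and will check both in close crops.

```bash
cat > h.py <<'E'
import cv2,numpy as np
def ray(c,u,v,z):
    p=cv2.undistortPoints(np.array([[[u,v]]],float),c["K"],c["D"])[0,0]
    R,t=c["R"],c["t"]; C=-R.T@t; d=R.T@np.array([p[0],p[1],1]); return C+d*(z-C[2])/d[2]
def proj(c,X):
    return cv2.projectPoints(np.array([X],float),cv2.Rodrigues(c["R"])[0],c["t"],c["K"],c["D"])[0][0,0]
def crop(c,x0,y0,x1,y1,s,f):
    cv2.imwrite(f,cv2.resize(c["frame"][y0:y1,x0:x1,::-1],None,fx=s,fy=s,interpolation=cv2.INTER_CUBIC))
E
python3 - <<'E'
from h import *
c=dict(np.load("top0.npz"))
crop(c,205,125,325,265,4,"pics/b0.png"); crop(c,130,190,200,265,6,"pics/ro0.png")
c=dict(np.load("side0.npz"))
crop(c,170,140,320,260,5,"pics/bs0.png")
E
```

```text
(no output)
```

View pics/b0.png

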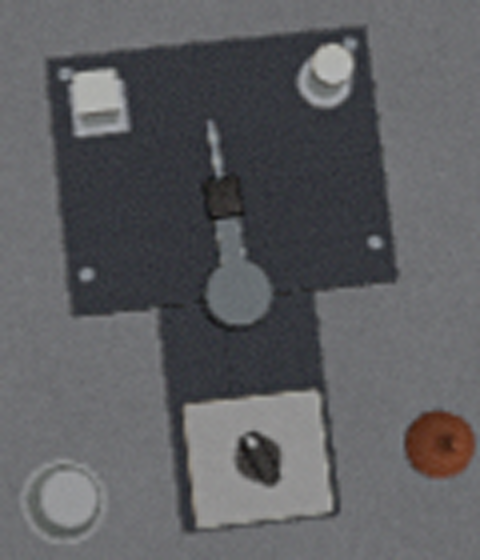

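View pics/ro0.png

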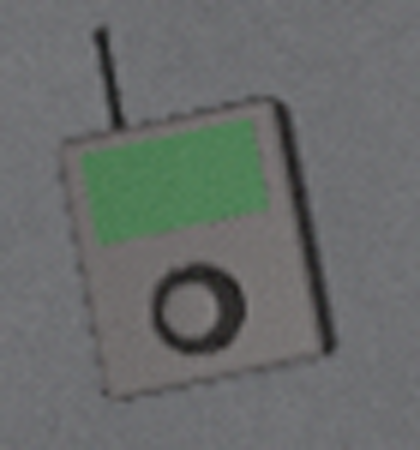

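View pics/bs0.png

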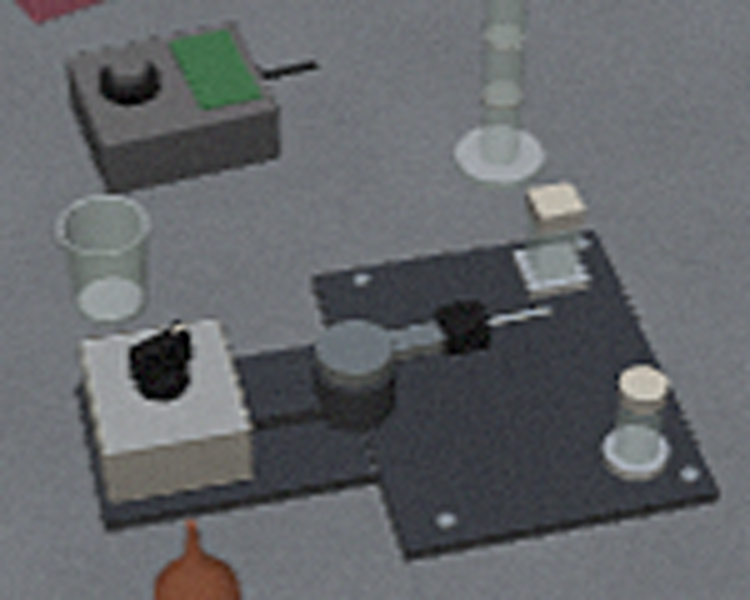

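The crops confirm the choices. The round cap and foot, at crop (330,70) or full (287,144), is the vial. The square one is the cell, and the grey readout's key is at crop (188,308). Now I'll measure them.

```bash
cat > m.py <<'E'
from h import *
t=dict(np.load("top0.npz")); s=dict(np.load("side0.npz"))
B=lambda x,y:(205+(x+.5)/4-.5,125+(y+.5)/4-.5)
S=lambda x,y:(170+(x+.5)/5-.5,140+(y+.5)/5-.5)
Rr=lambda x,y:(130+(x+.5)/6-.5,190+(y+.5)/6-.5)
def fit(P,Q):
    P=np.array(P);Q=np.array(Q);p=P-P.mean(0);q=Q-Q.mean(0)
    a=np.arctan2((p[:,0]*q[:,1]-p[:,1]*q[:,0]).sum(),(p*q).sum())
    R=np.array([[np.cos(a),-np.sin(a)],[np.sin(a),np.cos(a)]]);o=Q.mean(0)-R@P.mean(0)
    return a,o,R,np.round((Q-P@R.T-o)*1000,1)
mp=[(200,125),(200,-125),(0,-125),(0,125),(-75,50),(-75,-50),(-165,-50),(-165,50),(0,0)]
zz=[12]*4+[60]*4+[63]
px=[(47,58),(366,27),(397,280),(73,315),(183,405),(320,391),(333,514),(195,527),(239,292)]
a,o,R,e=fit(np.array(mp)/1e3,[ray(t,*B(*p),z/1e3)[:2] for p,z in zip(px,zz)])
if __name__=="__main__":
    print("bench top",a,o,e.tolist())
    ps=[(595,232),(717,493),(407,558),(313,277),(219,321),(250,452),(108,470+0),(82,342),(354,350)]
    # side: box top corners
    ps[6]=(107,462)
    a2,o2,R2,e2=fit(np.array(mp)/1e3,[ray(s,*S(*p),z/1e3)[:2] for p,z in zip(ps,zz)])
    print("bench side",a2,o2,e2.tolist())
    for n,c,m,p,q in (("top",t,B,(332,65),(325,82)),("side",s,S,(644,383),(637,451))):
        # cap top 0.078; foot
        X=ray(c,*m(*p),.078)[:2];F=ray(c,*m(*q),.020)[:2]
        print(n,"cap",X,"foot",F)
    print("tip",ray(t,*B(211,122),.059)[:2],ray(s,*S(549,311),.059)[:2])
    print("head",ray(t,*B(222,196),.069)[:2],"knob top",ray(t,*B(258,459),.09)[:2])
    print("knob model",o+R@[-.12,0],o2+R2@[-.12,0])
    rp=[(65,45)] 
    X=np.array([ray(t,*Rr(*p),.05)[:2] for p in [(275,98),(62,143),(110,397),(325,352)]])
    print("readout",X, X.mean(0)); 
    print("key .058",ray(t,*Rr(188,308),.058)[:2],ray(s,*S(131,72),.058)[:2])
E
python3 m.py
python3 - <<'E'
from h import *
t=dict(np.load("top0.npz"));s=dict(np.load("side0.npz"))
# height from depth at key/knob
for c,(x0,x1,y0,y1) in ((t,(148,172,230,252)),(t,(262,278,230,250))):
    D=c["depth"][y0:y1,x0:x1]; 
    v,u=np.mgrid[y0:y1,x0:x1]; p=cv2.undistortPoints(np.stack([u.ravel(),v.ravel()],1).astype(float)[:,None],c["K"],c["D"])[:,0]
    P=np.c_[p,np.ones(len(p))]*D.ravel()[:,None]; X=(P-c["t"])@c["R"]
    print((X[:,2].reshape(D.shape)*1000).round().astype(int))
crop(t,254,225,286,257,16,"pics/k0.png"); crop(s,185,195,225,235,14,"pics/k0s.png")
E
```

```text
bench top 0.09732212954035643 [0.57057037 0.04042911] [[-0.2, -1.0], [-0.9, 1.3], [1.1, 1.8], [0.9, -1.4], [-0.9, -0.9], [-1.6, -0.5], [-0.4, 0.4], [1.4, 0.1], [0.7, 0.3]]
bench side 0.11142548569931159 [0.56993229 0.03361023] [[0.1, 0.4], [-3.8, 2.2], [0.1, -0.0], [1.6, 3.2], [-0.4, 1.3], [-3.1, -13.3], [2.6, -0.1], [3.4, 3.8], [-0.7, 2.5]]
top cap [ 0.73542935 -0.0286767 ] foot [ 0.73558855 -0.02953969]
side cap [ 0.73542206 -0.03079402] foot [ 0.73566585 -0.0321587 ]
tip [0.69721011 0.05945498] [0.69600242 0.05833935]
head [0.64064907 0.05244719] knob top [0.45134563 0.03030168]
knob model [0.45113822 0.02876888] [0.45067646 0.02026683]
readout [[0.55002852 0.30014393]
 [0.52863374 0.40450588]
 [0.40586323 0.37934514]
 [0.42723571 0.27504944]] [0.4779403 0.3397611]
key .058 [0.44872685 0.34000957] [0.44922544 0.34308732]
[[  55   54   47   49   52   48   46   48   46   49   53   49   49   51
    53   51   52   51   53   50   49   51   48   51]
 [  49   51   50   53   52   52   49   50   48   49   49   50   49   46
    53   51   47   49   54   53   48   53   51   50]
 [  46   49   
[... 3487 characters left out ...]
3   60
    58   57]
 [  60   58   64   69   69   71   78   92   96   98   97   96   92   62
    57   63]
 [  60   61   60   67   69   73   68   94   94   96 1224   97   97   58
    59   61]
 [  61   59   60   63   65   73   68   68   90   98   97   99   98   60
    59   60]
 [  62   60   62   58   57   55   64   62   92   96   96   97   95   60
    60   59]
 [  61   60   61   62   57   57   61   57   62   98  101   58   63   58
    61   61]
 [  57   58   56   59   59   64   59   62   56   58   65   57   60   57
    59   62]
 [  58   55   61   58   64   62   60   57   59   55   60   59   62   61
    60   60]
 [  63   59   60   61   61   59   65   56   62   55   64   55   63   60
    58   58]]
```

View pics/k0.png

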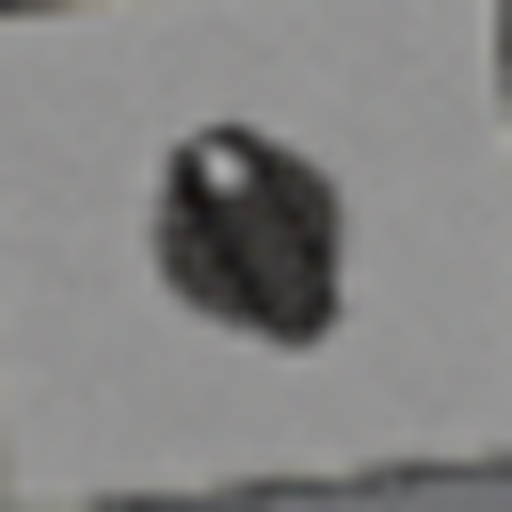

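View pics/k0s.png

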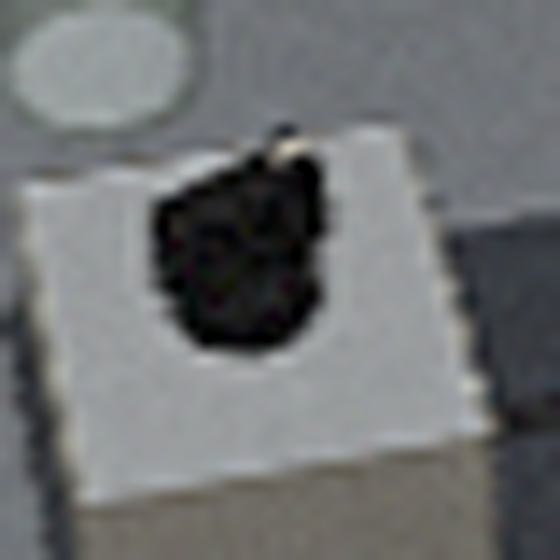

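The depth separates the knob bar from its foot, so I'll fit the bar axis from it.

```bash
cat >> h.py <<'E'
def cloud(c,x0,x1,y0,y1):
    D=c["depth"][y0:y1,x0:x1];v,u=np.mgrid[y0:y1,x0:x1]
    p=cv2.undistortPoints(np.stack([u.ravel(),v.ravel()],1).astype(float)[:,None],c["K"],c["D"])[:,0]
    return (np.c_[p,np.ones(len(p))]*D.ravel()[:,None]-c["t"])@c["R"],np.stack([u.ravel(),v.ravel()],1)
E
python3 - <<'E'
from m import *
X,uv=cloud(t,262,278,228,252); k=(X[:,2]>.085)&(X[:,2]<.12)
P=np.array([ray(t,*q,.096)[:2] for q in uv[k]])
rr=cv2.minAreaRect((P*1e3).astype(np.float32));w,V=np.linalg.eigh(np.cov(P.T));d=V[:,1]*np.sign(V[0,1])
print("bar",rr,P.mean(0),"ang",np.arctan2(d[1],d[0]),"std",np.sqrt(w)*1e3)
v=np.array([.7355,-.0295])-o;tp=np.array([.6972,.0593])-o
print("bear vial",np.arctan2(v[1],v[0]),np.hypot(*v),"tip",np.arctan2(tp[1],tp[0]),np.hypot(*tp))
E
```

```text
bar ((451.2109069824219, 29.427268981933594), (39.08590316772461, 13.870010375976562), 30.334808349609375) [0.45104315 0.02939406] ang 0.5139306439270734 std [ 4.127558   11.29598708]
bear vial -0.40101793336105807 0.1791420164025865 tip 0.14793556597064145 0.12802801506633396
```

Plan: the knob must turn about −4.4 rad (8 × −0.549). The wrist range allows this in one grasp, from yaw 2.09 to about −2.3. First I'll move over the knob.

Call:
{"name": "move_arm", "arguments": {"increments": [{"x": 0.014, "y": 0.034, "az": 0.12, "fingers": 0.094}, {"x": 0.028, "y": 0.068, "az": 0.24, "fingers": 0.094}, {"x": 0.042, "y": 0.102, "az": 0.36, "fingers": 0.094}, {"x": 0.056, "y": 0.136, "az": 0.48, "fingers": 0.094}, {"x": 0.07, "y": 0.17, "az": 0.6, "fingers": 0.094}, {"x": 0.084, "y": 0.204, "az": 0.72, "fingers": 0.094}, {"x": 0.098, "y": 0.238, "az": 0.84, "fingers": 0.094}, {"x": 0.112, "y": 0.272, "az": 0.96, "fingers": 0.094}]}}

```text
validation failed for argument at $.in...
```

Call:
{"name": "move_arm", "arguments": {"increments": [{"fingers": 0.094, "x": 0.014, "y": 0.034, "z": 0.0, "ax": 0.0, "ay": 0.0, "az": 0.12}, {"fingers": 0.094, "x": 0.028, "y": 0.068, "z": 0.0, "ax": 0.0, "ay": 0.0, "az": 0.24}, {"fingers": 0.094, "x": 0.042, "y": 0.102, "z": 0.0, "ax": 0.0, "ay": 0.0, "az": 0.36}, {"fingers": 0.094, "x": 0.056, "y": 0.136, "z": 0.0, "ax": 0.0, "ay": 0.0, "az": 0.48}, {"fingers": 0.094, "x": 0.07, "y": 0.17, "z": 0.0, "ax": 0.0, "ay": 0.0, "az": 0.6}, {"fingers": 0.094, "x": 0.084, "y": 0.204, "z": 0.0, "ax": 0.0, "ay": 0.0, "az": 0.72}, {"fingers": 0.094, "x": 0.098, "y": 0.238, "z": 0.0, "ax": 0.0, "ay": 0.0, "az": 0.84}, {"fingers": 0.094, "x": 0.112, "y": 0.272, "z": 0.0, "ax": 0.0, "ay": 0.0, "az": 0.96}]}}

```text
clock: 0.77
tcp_pos: [0.2921, -0.3501, 0.2126]
orientation: [3.142, 0.002, -0.324]
ft_force: [0.9, 1.0, -0.2]
grip_width: 1.0
```

Call:
{"name": "move_arm", "arguments": {"increments": [{"fingers": 0.094, "x": 0.023, "y": 0.03, "z": 0.0, "ax": 0.0, "ay": 0.0, "az": 0.12}, {"fingers": 0.094, "x": 0.046, "y": 0.06, "z": 0.0, "ax": 0.0, "ay": 0.0, "az": 0.24}, {"fingers": 0.094, "x": 0.069, "y": 0.09, "z": 0.0, "ax": 0.0, "ay": 0.0, "az": 0.36}, {"fingers": 0.094, "x": 0.09, "y": 0.122, "z": 0.0, "ax": 0.0, "ay": 0.0, "az": 0.48}, {"fingers": 0.094, "x": 0.105, "y": 0.156, "z": 0.0, "ax": 0.0, "ay": 0.0, "az": 0.6}, {"fingers": 0.094, "x": 0.12, "y": 0.19, "z": 0.0, "ax": 0.0, "ay": 0.0, "az": 0.72}, {"fingers": 0.094, "x": 0.135, "y": 0.224, "z": 0.0, "ax": 0.0, "ay": 0.0, "az": 0.84}, {"fingers": 0.094, "x": 0.145, "y": 0.258, "z": 0.0, "ax": 0.0, "ay": 0.0, "az": 0.96}]}}

```text
clock: 1.43
tcp_pos: [0.4382, -0.0903, 0.2126]
orientation: [3.141, 0.001, 0.642]
ft_force: [0.7, 0.3, -0.1]
grip_width: 1.001
```

Call:
{"name": "move_arm", "arguments": {"increments": [{"fingers": 0.094, "x": 0.004, "y": 0.03, "z": 0.0, "ax": 0.0, "ay": 0.0, "az": 0.12}, {"fingers": 0.094, "x": 0.008, "y": 0.06, "z": 0.0, "ax": 0.0, "ay": 0.0, "az": 0.24}, {"fingers": 0.094, "x": 0.012, "y": 0.09, "z": 0.0, "ax": 0.0, "ay": 0.0, "az": 0.36}, {"fingers": 0.094, "x": 0.014, "y": 0.12, "z": 0.0, "ax": 0.0, "ay": 0.0, "az": 0.48}, {"fingers": 0.094, "x": 0.014, "y": 0.121, "z": -0.01, "ax": 0.0, "ay": 0.0, "az": 0.6}, {"fingers": 0.094, "x": 0.014, "y": 0.121, "z": -0.02, "ax": 0.0, "ay": 0.0, "az": 0.72}, {"fingers": 0.094, "x": 0.014, "y": 0.121, "z": -0.03, "ax": 0.0, "ay": 0.0, "az": 0.84}, {"fingers": 0.094, "x": 0.014, "y": 0.121, "z": -0.04, "ax": 0.0, "ay": 0.0, "az": 0.96}]}}

```text
clock: 2.1
tcp_pos: [0.452, 0.0308, 0.172]
orientation: [3.141, 0.001, 1.608]
ft_force: [-1.0, 0.0, 0.5]
grip_width: 1.0
```

Call:
{"name": "move_arm", "arguments": {"increments": [{"fingers": 0.05, "x": 0.0, "y": 0.0, "z": -0.01, "ax": 0.0, "ay": 0.0, "az": 0.12}, {"fingers": 0.05, "x": -0.001, "y": -0.001, "z": -0.02, "ax": 0.0, "ay": 0.0, "az": 0.24}, {"fingers": 0.05, "x": -0.001, "y": -0.002, "z": -0.03, "ax": 0.0, "ay": 0.0, "az": 0.36}, {"fingers": 0.05, "x": -0.001, "y": -0.002, "z": -0.04, "ax": 0.0, "ay": 0.0, "az": 0.48}, {"fingers": 0.05, "x": -0.001, "y": -0.002, "z": -0.05, "ax": 0.0, "ay": 0.0, "az": 0.48}, {"fingers": 0.05, "x": -0.001, "y": -0.002, "z": -0.05, "ax": 0.0, "ay": 0.0, "az": 0.48}, {"fingers": 0.05, "x": -0.001, "y": -0.002, "z": -0.05, "ax": 0.0, "ay": 0.0, "az": 0.48}, {"fingers": 0.05, "x": -0.001, "y": -0.002, "z": -0.05, "ax": 0.0, "ay": 0.0, "az": 0.48}]}}

```text
clock: 2.77
tcp_pos: [0.4512, 0.029, 0.1223]
orientation: [3.141, 0.001, 2.086]
ft_force: [-0.2, 0.7, 0.3]
grip_width: 0.534
```

Run:
```python
from plant import r
from h import *
print(r.observe()["qpos"])
for n in ["top","side"]:
    c=r.read_camera(n);cv2.imwrite(f"pics/{n}1.png",c["frame"][:,:,::-1])
    a=c["frame"][120:280,200:330] if n=="top" else c["frame"][130:270,150:330]
    cv2.imwrite(f"pics/{n}1.png",cv2.resize(a[:,:,::-1],None,fx=3.5,fy=3.5,interpolation=2))
```

```text
[ 0.43578738  0.62650089 -0.83098938  2.12870898  0.7385088   0.70115365
  1.18884711]
```

View pics/top1.png

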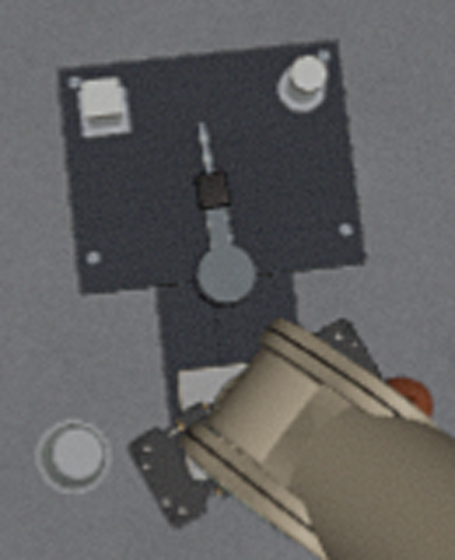

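View pics/side1.png

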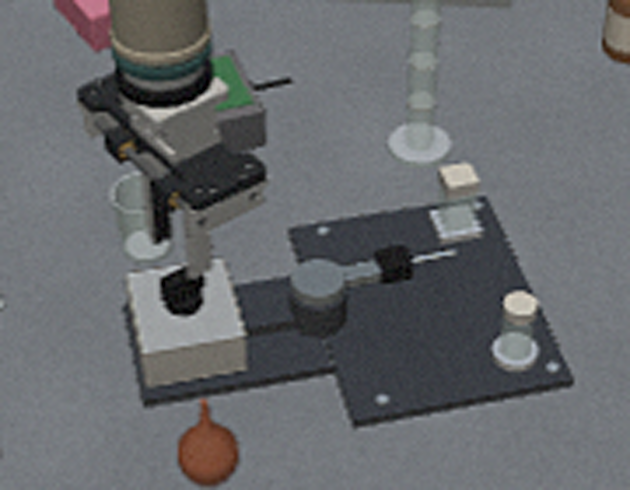

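Top1 and side1 show the open fingers straddling the knob (side crop near (185,270)), with the probe unobstructed. Next I'll descend and close.

Call:
{"name": "move_arm", "arguments": {"increments": [{"fingers": 0.05, "x": 0.0, "y": 0.0, "z": -0.012, "ax": 0.0, "ay": 0.0, "az": 0.0}, {"fingers": 0.05, "x": 0.0, "y": 0.0, "z": -0.024, "ax": 0.0, "ay": 0.0, "az": 0.0}, {"fingers": 0.05, "x": 0.0, "y": 0.0, "z": -0.034, "ax": 0.0, "ay": 0.0, "az": 0.0}, {"fingers": 0.04, "x": 0.0, "y": 0.0, "z": -0.04, "ax": 0.0, "ay": 0.0, "az": 0.0}, {"fingers": 0.03, "x": 0.0, "y": 0.0, "z": -0.04, "ax": 0.0, "ay": 0.0, "az": 0.0}, {"fingers": 0.0, "x": 0.0, "y": 0.0, "z": -0.04, "ax": 0.0, "ay": 0.0, "az": 0.0}, {"fingers": 0.0, "x": 0.0, "y": 0.0, "z": -0.04, "ax": 0.0, "ay": 0.0, "az": 0.0}, {"fingers": 0.0, "x": 0.0, "y": 0.0, "z": -0.04, "ax": 0.0, "ay": 0.0, "az": 0.0}]}}

```text
clock: 3.53
tcp_pos: [0.4519, 0.0291, 0.0832]
orientation: [3.139, 0.002, 2.087]
ft_force: [0.8, -0.1, -0.6]
grip_width: 0.211
```

Call:
{"name": "move_arm", "arguments": {"increments": [{"fingers": 0.0, "x": 0.0, "y": 0.0, "z": 0.0, "ax": 0.0, "ay": 0.0, "az": 0.0}, {"fingers": 0.0, "x": 0.0, "y": 0.0, "z": 0.0, "ax": 0.0, "ay": 0.0, "az": 0.0}, {"fingers": 0.0, "x": 0.0, "y": 0.0, "z": 0.0, "ax": 0.0, "ay": 0.0, "az": -0.04}, {"fingers": 0.0, "x": 0.0, "y": 0.0, "z": 0.0, "ax": 0.0, "ay": 0.0, "az": -0.08}, {"fingers": 0.0, "x": 0.0, "y": 0.0, "z": 0.0, "ax": 0.0, "ay": 0.0, "az": -0.14}, {"fingers": 0.0, "x": 0.0, "y": 0.0, "z": 0.0, "ax": 0.0, "ay": 0.0, "az": -0.2}, {"fingers": 0.0, "x": 0.0, "y": 0.0, "z": 0.0, "ax": 0.0, "ay": 0.0, "az": -0.26}, {"fingers": 0.0, "x": 0.0, "y": 0.0, "z": 0.0, "ax": 0.0, "ay": 0.0, "az": -0.32}]}}

```text
clock: 4.2
tcp_pos: [0.4518, 0.0295, 0.0834]
orientation: [3.139, 0.002, 1.765]
ft_force: [-2.5, 1.1, 0.8]
grip_width: 0.147
```

Run:
```python
from plant import r
from h import *
o=r.observe();print(o["qpos"],o["wrist_torque"],o["ft_force"])
c=r.read_camera("top")
a=c["frame"][120:280,200:330];cv2.imwrite(f"pics/top2.png",cv2.resize(a[:,:,::-1],None,fx=3.5,fy=3.5,interpolation=2))
```

```text
[ 0.32141707  0.65798636 -0.66246683  2.16069872  0.77407364  0.57159117
  0.8459194 ] [0.25539046 0.09554237 0.13906913] [-2.46731125  1.10502521  0.79934815]
```

View pics/top2.png

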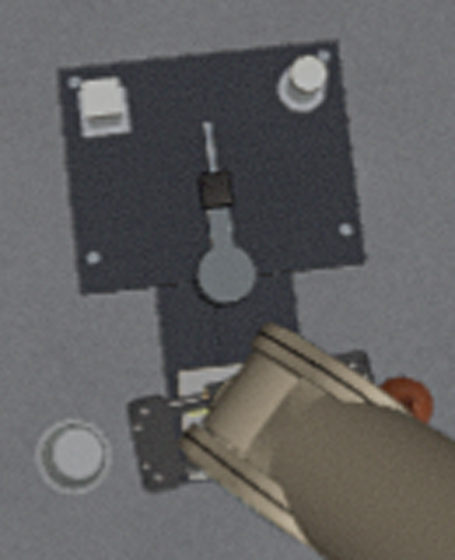

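The grip holds at 13.8 mm with 0.14 N m, and the needle tip moved from crop column 203 to 208. I'll continue turning.

Call:
{"name": "move_arm", "arguments": {"increments": [{"fingers": 0.0, "x": 0.0, "y": 0.0, "z": 0.0, "ax": 0.0, "ay": 0.0, "az": -0.1}, {"fingers": 0.0, "x": 0.0, "y": 0.0, "z": 0.0, "ax": 0.0, "ay": 0.0, "az": -0.2}, {"fingers": 0.0, "x": 0.0, "y": 0.0, "z": 0.0, "ax": 0.0, "ay": 0.0, "az": -0.3}, {"fingers": 0.0, "x": 0.0, "y": 0.0, "z": 0.0, "ax": 0.0, "ay": 0.0, "az": -0.4}, {"fingers": 0.0, "x": 0.0, "y": 0.0, "z": 0.0, "ax": 0.0, "ay": 0.0, "az": -0.5}, {"fingers": 0.0, "x": 0.0, "y": 0.0, "z": 0.0, "ax": 0.0, "ay": 0.0, "az": -0.6}, {"fingers": 0.0, "x": 0.0, "y": 0.0, "z": 0.0, "ax": 0.0, "ay": 0.0, "az": -0.7}, {"fingers": 0.0, "x": 0.0, "y": 0.0, "z": 0.0, "ax": 0.0, "ay": 0.0, "az": -0.8}]}}

```text
clock: 4.92
tcp_pos: [0.4517, 0.0291, 0.0835]
orientation: [3.139, 0.003, 0.959]
ft_force: [-0.0, -0.1, -1.7]
grip_width: 0.146
```

Call:
{"name": "move_arm", "arguments": {"increments": [{"fingers": 0.0, "x": 0.0, "y": 0.0, "z": 0.0, "ax": 0.0, "ay": 0.0, "az": -0.1}, {"fingers": 0.0, "x": 0.0, "y": 0.0, "z": 0.0, "ax": 0.0, "ay": 0.0, "az": -0.2}, {"fingers": 0.0, "x": 0.0, "y": 0.0, "z": 0.0, "ax": 0.0, "ay": 0.0, "az": -0.3}, {"fingers": 0.0, "x": 0.0, "y": 0.0, "z": 0.0, "ax": 0.0, "ay": 0.0, "az": -0.4}, {"fingers": 0.0, "x": 0.0, "y": 0.0, "z": 0.0, "ax": 0.0, "ay": 0.0, "az": -0.5}, {"fingers": 0.0, "x": 0.0, "y": 0.0, "z": 0.0, "ax": 0.0, "ay": 0.0, "az": -0.6}, {"fingers": 0.0, "x": 0.0, "y": 0.0, "z": 0.0, "ax": 0.0, "ay": 0.0, "az": -0.7}, {"fingers": 0.0, "x": 0.0, "y": 0.0, "z": 0.0, "ax": 0.0, "ay": 0.0, "az": -0.8}]}}

```text
clock: 5.58
tcp_pos: [0.4515, 0.029, 0.0835]
orientation: [3.139, 0.003, 0.156]
ft_force: [1.0, -0.2, -1.3]
grip_width: 0.147
```

Run:
```python
from plant import r
from h import *
o=r.observe();print(o["qpos"],o["wrist_torque"],o["ft_force"])
c=r.read_camera("top")
a=c["frame"][120:280,200:330];cv2.imwrite(f"pics/top3.png",cv2.resize(a[:,:,::-1],None,fx=3.5,fy=3.5,interpolation=2))
```

```text
[ 0.02879629  0.58606429 -0.22525542  2.16412876  0.31114644  0.42476186
 -0.28930957] [-0.02261582 -0.0004605   0.12067386] [ 0.95390481 -0.15751436 -1.34789482]
```

View pics/top3.png

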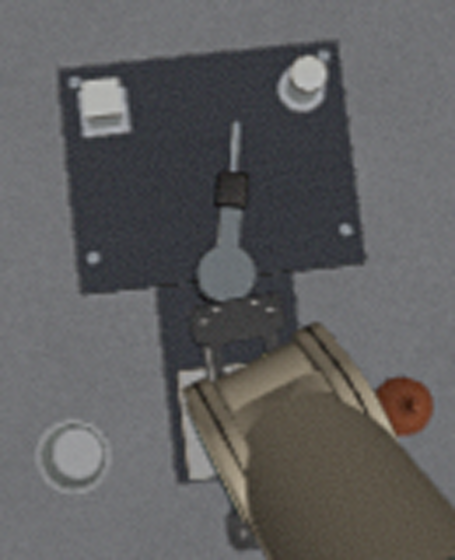

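The needle is near straight ahead (tip at crop (236,122)) after 1.93 rad, so I'll continue.

Call:
{"name": "move_arm", "arguments": {"increments": [{"fingers": 0.0, "x": 0.0, "y": 0.0, "z": 0.0, "ax": 0.0, "ay": 0.0, "az": -0.1}, {"fingers": 0.0, "x": 0.0, "y": 0.0, "z": 0.0, "ax": 0.0, "ay": 0.0, "az": -0.2}, {"fingers": 0.0, "x": 0.0, "y": 0.0, "z": 0.0, "ax": 0.0, "ay": 0.0, "az": -0.3}, {"fingers": 0.0, "x": 0.0, "y": 0.0, "z": 0.0, "ax": 0.0, "ay": 0.0, "az": -0.4}, {"fingers": 0.0, "x": 0.0, "y": 0.0, "z": 0.0, "ax": 0.0, "ay": 0.0, "az": -0.5}, {"fingers": 0.0, "x": 0.0, "y": 0.0, "z": 0.0, "ax": 0.0, "ay": 0.0, "az": -0.6}, {"fingers": 0.0, "x": 0.0, "y": 0.0, "z": 0.0, "ax": 0.0, "ay": 0.0, "az": -0.7}, {"fingers": 0.0, "x": 0.0, "y": 0.0, "z": 0.0, "ax": 0.0, "ay": 0.0, "az": -0.8}]}}

```text
clock: 6.3
tcp_pos: [0.4512, 0.0291, 0.0834]
orientation: [3.138, 0.004, -0.649]
ft_force: [-1.4, -0.3, -1.3]
grip_width: 0.143
```

Run:
```python
from plant import r
o=r.observe();print(o["qpos"],o["wrist_torque"],o["ft_force"])
```

```text
[-0.11350093  0.579555   -0.0178259   2.16698754  0.02359635  0.40031472
 -0.79952832] [-0.0463976   0.08118818  0.12808858] [-1.42829372 -0.29582045 -1.33598203]
```

Call:
{"name": "move_arm", "arguments": {"increments": [{"fingers": 0.0, "x": 0.0, "y": 0.0, "z": 0.0, "ax": 0.0, "ay": 0.0, "az": -0.1}, {"fingers": 0.0, "x": 0.0, "y": 0.0, "z": 0.0, "ax": 0.0, "ay": 0.0, "az": -0.2}, {"fingers": 0.0, "x": 0.0, "y": 0.0, "z": 0.0, "ax": 0.0, "ay": 0.0, "az": -0.3}, {"fingers": 0.0, "x": 0.0, "y": 0.0, "z": 0.0, "ax": 0.0, "ay": 0.0, "az": -0.4}, {"fingers": 0.0, "x": 0.0, "y": 0.0, "z": 0.0, "ax": 0.0, "ay": 0.0, "az": -0.5}, {"fingers": 0.0, "x": 0.0, "y": 0.0, "z": 0.0, "ax": 0.0, "ay": 0.0, "az": -0.6}, {"fingers": 0.0, "x": 0.0, "y": 0.0, "z": 0.0, "ax": 0.0, "ay": 0.0, "az": -0.7}, {"fingers": 0.0, "x": 0.0, "y": 0.0, "z": 0.0, "ax": 0.0, "ay": 0.0, "az": -0.8}]}}

```text
clock: 6.97
tcp_pos: [0.4511, 0.0293, 0.0835]
orientation: [3.138, 0.004, -1.45]
ft_force: [-0.1, 1.3, -0.4]
grip_width: 0.145
```

Run:
```python
from plant import r
from h import *
o=r.observe();print(o["qpos"],o["wrist_torque"],o["ft_force"])
c=r.read_camera("top");np.savez("top4.npz",**c)
crop(c,215,130,305,220,6,"pics/top4.png")
```

```text
[-0.25115675  0.58831281  0.18447645  2.1723014  -0.27209617  0.4060178
 -1.29581778] [0.00833696 0.0441058  0.11159766] [-0.14695628  1.28406904 -0.35960581]
```

View pics/top4.png

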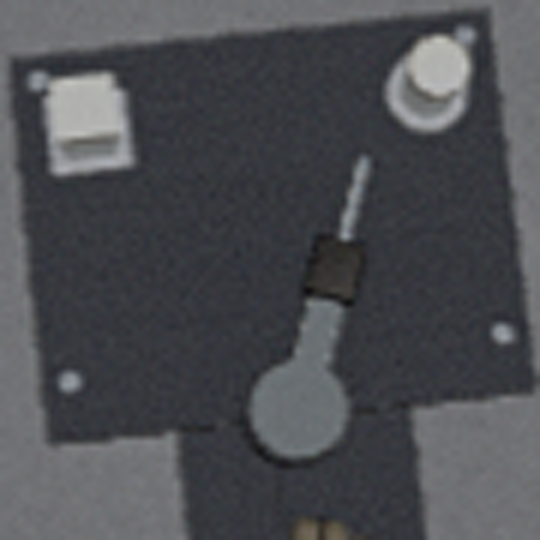

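```bash
cat > aim.py <<'E'
from m import *
def aim(c,o,lo=.088,hi=.126,z=.059):
    g=cv2.cvtColor(c["frame"],cv2.COLOR_RGB2GRAY).astype(float)
    # sample polar map about pivot at needle height
    rs=np.arange(lo,hi,.002); th=np.arange(-.75,.35,.004)
    Q=np.array([[ [*(o+r_*np.array([np.cos(a),np.sin(a)])),z] for a in th] for r_ in rs]).reshape(-1,3)
    p=cv2.projectPoints(Q,cv2.Rodrigues(c["R"])[0],c["t"],c["K"],c["D"])[0][:,0].astype(np.float32)
    I=cv2.remap(g,p[:,0].reshape(len(rs),-1).astype(np.float32),p[:,1].reshape(len(rs),-1),cv2.INTER_LINEAR)
    m=I.mean(0);m=m-np.median(m);k=np.argmax(m*(np.abs(th)<9));w=np.abs(th-th[k])<.045
    b=np.clip(m[w],0,None);return (b*th[w]).sum()/b.sum(), m[k]
def blob(c,x0,y0,x1,y1,thr,z):
    g=cv2.cvtColor(c["frame"],cv2.COLOR_RGB2GRAY)[y0:y1,x0:x1].astype(float)
    g=cv2.resize(g,None,fx=4,fy=4,interpolation=2);M=(g>thr).astype(np.uint8)
    n,l,st,ce=cv2.connectedComponentsWithStats(M);i=1+np.argmax(st[1:,4]);u,v=ce[i]
    u,v=x0+(u+.5)/4-.5,y0+(v+.5)/4-.5
    return (u,v),st[i],ray(c,u,v,z)[:2]
E
python3 - <<'E'
from aim import *
c=dict(np.load("top4.npz"))
print("start",aim(t,o),"now",aim(c,o),"side start",aim(s,o,))
D=lambda x,y:(215+(x+.5)/6-.5,130+(y+.5)/6-.5)
P=ray(c,*D(298,410),.063)[:2];T=ray(c,*D(366,157),.059)[:2];print("pivot",P,"o",o,"manual",np.arctan2(*(T-P)[::-1]))
for thr in (150,165,180,195): print(thr,blob(c,278,133,296,153,thr,.078))
print(blob(s,290,208,306,224,160,.078), blob(s,290,208,306,224,180,.078))
E
```

```text
start (np.float64(0.1544848453332459), np.float64(73.99541015625)) now (np.float64(-0.26511311292906536), np.float64(74.479638671875)) side start (np.float64(0.15467978157476522), np.float64(86.867431640625))
pivot [0.57039507 0.04110254] o [0.57057037 0.04042911] manual -0.2759415253646017
150 ((np.float64(287.7279023746702), np.float64(140.52935356200527)), array([  20,   13,   40,   38, 1137], dtype=int32), array([ 0.73646128, -0.02900152]))
165 ((np.float64(287.7401960784314), np.float64(140.515931372549)), array([  22,   13,   37,   38, 1020], dtype=int32), array([ 0.73650131, -0.02903846]))
180 ((np.float64(288.65466101694915), np.float64(142.27648305084745)), array([ 26,  21,  32,  28, 236], dtype=int32), array([ 0.7312398, -0.0315993]))Traceback (most recent call last):
  File "<stdin>", line 6, in <module>
  File "aim.py", line 14, in blob
    n,l,st,ce=cv2.connectedComponentsWithStats(M);i=1+np.argmax(st[1:,4]);u,v=ce[i]
                                                      ~~~~~~~~~^^^^^^^^^^
    return _wrapfunc(a, 'argmax', axis=axis, out=out, **kwds)
    return bound(*args, **kwds)
ValueError: attempt to get argmax of an empty sequence
```

Run:
```python
from aim import *
ps=[(595,232),(717,493),(407,558),(313,277),(354,350)]
idx=[0,1,2,3,8]
a2,o2,R2,e2=fit(np.array(mp)[idx]/1e3,[ray(s,*S(*ps[i]),zz[j]/1e3)[:2] for i,j in enumerate(idx)])
print(a2,o2,e2.tolist())
for thr in (140,155,165): print(blob(s,290,208,306,224,thr,.078))
print("turret side",ray(s,*S(354,350),.063)[:2], "probe start w/ o2", aim(s,o2))
for oo,V in ((o,[.7358,-.0291]),(o2,[.7354,-.0308]),(o2,[.7357,-.0322])):
    d=np.array(V)-oo; print(np.arctan2(d[1],d[0]),np.hypot(*d))
```

```text
0.10442430036987588 [0.56936147 0.03582961] [[-0.3, -0.5], [-2.5, 1.5], [1.5, -2.1], [1.3, 0.9], [-0.1, 0.3]]
((np.float64(298.3118961352657), np.float64(216.2602657004831)), array([ 16,  21,  40,  28, 828], dtype=int32), array([ 0.73510279, -0.03100603]))
((np.float64(298.2923177083333), np.float64(216.2783203125)), array([ 17,  21,  38,  27, 768], dtype=int32), array([ 0.73502746, -0.03107236]))
((np.float64(298.24897260273974), np.float64(216.2513698630137)), array([ 17,  22,  37,  26, 730], dtype=int32), array([ 0.73492381, -0.03094316]))
turret side [0.56927122 0.03609555] probe start w/ o2 (np.float64(0.19517419502649724), np.float64(84.08237304687499))
-0.3983103267461551 0.17926273044854055
-0.38161800040781807 0.17890863059326
-0.3882261737152535 0.1797123649840942
```

Call:
{"name": "move_arm", "arguments": {"increments": [{"fingers": 0.0, "x": 0.0, "y": 0.0, "z": 0.0, "ax": 0.0, "ay": 0.0, "az": -0.1}, {"fingers": 0.0, "x": 0.0, "y": 0.0, "z": 0.0, "ax": 0.0, "ay": 0.0, "az": -0.2}, {"fingers": 0.0, "x": 0.0, "y": 0.0, "z": 0.0, "ax": 0.0, "ay": 0.0, "az": -0.3}, {"fingers": 0.0, "x": 0.0, "y": 0.0, "z": 0.0, "ax": 0.0, "ay": 0.0, "az": -0.4}, {"fingers": 0.0, "x": 0.0, "y": 0.0, "z": 0.0, "ax": 0.0, "ay": 0.0, "az": -0.5}, {"fingers": 0.0, "x": 0.0, "y": 0.0, "z": 0.0, "ax": 0.0, "ay": 0.0, "az": -0.6}, {"fingers": 0.0, "x": 0.0, "y": 0.0, "z": 0.0, "ax": 0.0, "ay": 0.0, "az": -0.7}, {"fingers": 0.0, "x": 0.0, "y": 0.0, "z": 0.0, "ax": 0.0, "ay": 0.0, "az": -0.8}]}}

```text
clock: 7.68
tcp_pos: [0.4511, 0.0296, 0.0834]
orientation: [3.137, 0.005, -2.254]
ft_force: [-0.5, -0.2, -0.5]
grip_width: 0.146
```

Call:
{"name": "move_arm", "arguments": {"increments": [{"fingers": 0.0, "x": 0.0, "y": 0.0, "z": 0.0, "ax": 0.0, "ay": 0.0, "az": -0.08}, {"fingers": 0.0, "x": 0.0, "y": 0.0, "z": 0.0, "ax": 0.0, "ay": 0.0, "az": -0.16}, {"fingers": 0.0, "x": 0.0, "y": 0.0, "z": 0.0, "ax": 0.0, "ay": 0.0, "az": -0.22}, {"fingers": 0.0, "x": 0.0, "y": 0.0, "z": 0.0, "ax": 0.0, "ay": 0.0, "az": -0.28}, {"fingers": 0.0, "x": 0.0, "y": 0.0, "z": 0.0, "ax": 0.0, "ay": 0.0, "az": -0.3}, {"fingers": 0.0, "x": 0.0, "y": 0.0, "z": 0.0, "ax": 0.0, "ay": 0.0, "az": -0.3}, {"fingers": 0.0, "x": 0.0, "y": 0.0, "z": 0.0, "ax": 0.0, "ay": 0.0, "az": -0.3}, {"fingers": 0.0, "x": 0.0, "y": 0.0, "z": 0.0, "ax": 0.0, "ay": 0.0, "az": -0.3}]}}

```text
clock: 8.35
tcp_pos: [0.4512, 0.0296, 0.0835]
orientation: [3.137, 0.005, -2.551]
ft_force: [-0.5, 0.4, -0.4]
grip_width: 0.146
```

```bash
cat > look.py <<'E'
import sys
from plant import r
from aim import *
k=sys.argv[1]
q=r.observe();print(np.round(q["qpos"],2),q["wrist_torque"][2])
c=r.read_camera("top");np.savez(f"top{k}.npz",**c);crop(c,245,130,305,210,7,f"pics/top{k}.png")
d=r.read_camera("side");np.savez(f"side{k}.npz",**d);crop(d,205,185,320,245,6,f"pics/side{k}.png")
print("top aim",aim(c,o))
P=lambda p:cv2.projectPoints(np.array([p]),cv2.Rodrigues(c["R"])[0],c["t"],c["K"],c["D"])
E
python3 look.py 5
```

```text
[-0.44  0.63  0.48  2.18 -0.65  0.47 -2.  ] 0.11780735313341781
top aim (np.float64(-0.39925294172898906), np.float64(74.34418945312498))
```

View pics/top5.png

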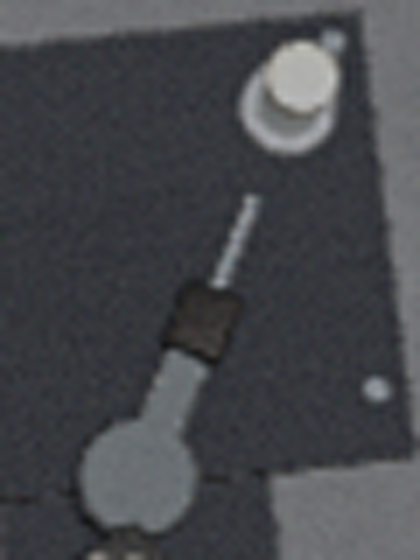

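View pics/side5.png

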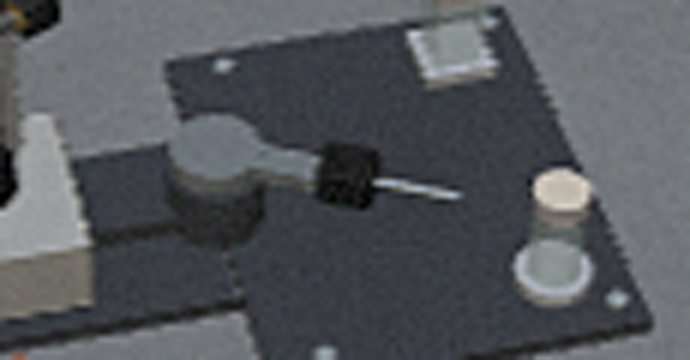

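The two views disagree slightly: top is on target, and side suggests about 15 mrad short. I'll fit the needle line, pivot and vial more carefully in each camera.

```bash
cat > ln.py <<'E'
from aim import *
def needle(c,o,th0,z=.059,lo=.09,hi=.122):
    g=cv2.cvtColor(c["frame"],cv2.COLOR_RGB2GRAY).astype(np.float32)
    u=np.array([np.cos(th0),np.sin(th0)]);n=np.array([-u[1],u[0]]);off=np.arange(-.012,.0121,.0005);out=[]
    for r_ in np.arange(lo,hi,.002):
        Q=np.array([[*(o+r_*u+f*n),z] for f in off])
        p=cv2.projectPoints(Q,cv2.Rodrigues(c["R"])[0],c["t"],c["K"],c["D"])[0][:,0].astype(np.float32)
        I=cv2.remap(g,p[:,0][None],p[:,1][None],1)[0];I=np.clip(I-np.median(I)-12,0,None)
        f=(I*off).sum()/I.sum();out.append(o+r_*u+f*n)
    out=np.array(out);vx,vy,x,y=cv2.fitLine((out).astype(np.float32),cv2.DIST_L2,0,1e-6,1e-6).ravel()
    if vx<0: vx,vy=-vx,-vy
    return np.array([x,y]),np.array([vx,vy]),out
def disc(c,x0,y0,x1,y1,lo,hi,z):
    g=cv2.resize(cv2.cvtColor(c["frame"],cv2.COLOR_RGB2GRAY)[y0:y1,x0:x1],None,fx=6,fy=6,interpolation=2)
    M=((g>lo)&(g<hi)).astype(np.uint8);M=cv2.morphologyEx(M,cv2.MORPH_OPEN,np.ones((19,19)))
    n,l,st,ce=cv2.connectedComponentsWithStats(M);i=1+np.argmax(st[1:,4])
    cn=max(cv2.findContours((l==i).astype(np.uint8),0,1)[0],key=len)[:,0]
    W=np.array([ray(c,x0+(a+.5)/6-.5,y0+(b+.5)/6-.5,z)[:2] for a,b in cn])
    (cx,cy),rad=cv2.minEnclosingCircle((W*1e3).astype(np.float32))
    A=np.c_[2*W,np.ones(len(W))];s_=np.linalg.lstsq(A,(W**2).sum(1),rcond=None)[0]
    return s_[:2],np.sqrt(s_[2]+s_[:2]@s_[:2])*1e3
E
python3 - <<'E'
from ln import *
t4,t5,s5=[dict(np.load(f+".npz")) for f in("top4","top5","side5")]
so=np.array([.5693,.0360])
for nm,oo,L in(("top",o,((t,.154),(t4,-.265),(t5,-.399))),("side",so,((s,.19),(s5,-.38)))):
    A=[];b=[]
    for c,a in L:
        x,v,_=needle(c,oo,a);n=np.array([-v[1],v[0]]);A.append(n);b.append(n@x);print(nm,"dir",np.arctan2(v[1],v[0]),"pivot off line mm",(n@(oo-x)*1e3).round(2))
    pv=np.linalg.lstsq(np.array(A),np.array(b),rcond=None)[0];print(nm,"pivot from lines",pv)
for a in(85,95,105): print("turret top",disc(t,252,185,277,212,a,150,.063),"side",disc(s,228,197,254,215,a,160,.063))
for a in (140,160):
  print("cap top",disc(t,278,133,296,153,a,255,.078),"side",disc(s,290,208,306,224,a,255,.078))
c=t;g=cv2.cvtColor(c["frame"],6);print(g[190:205,255:275].tolist()[7]);print(cv2.cvtColor(s["frame"],6)[209,225:258])
E
```

```text
top dir 0.14889981 pivot off line mm -0.52
top dir -0.26463848 pivot off line mm 0.11
top dir -0.39604375 pivot off line mm 0.4
top pivot from lines [0.5689377  0.04071655]
side dir 0.17934902 pivot off line mm -1.68
side dir -0.4167322 pivot off line mm -5.92
side pivot from lines [0.57694596 0.039089  ]
turret top (array([0.57722431, 0.0418683 ]), np.float64(25.79276672808906)) side (array([0.56794072, 0.05713039]), np.float64(35.899818968017144))
turret top (array([0.57729058, 0.04187832]), np.float64(25.11967917212925)) side (array([0.56100384, 0.05636098]), np.float64(32.44612110221947))
turret top (array([0.57253619, 0.03360711]), np.float64(12.146260650395982)) side (array([0.56105692, 0.05698589]), np.float64(31.854193067152202))
cap top (array([ 0.73643139, -0.02927221]), np.float64(13.722862838799621)) side (array([ 0.73494643, -0.03107918]), np.float64(13.737401505882822))
cap top (array([ 0.73648314, -0.02926508]), np.float64(12.626831963589945)) side (array([ 0.73493958, -0.03117522]), np.float64(12.956580937079762))
[54, 66, 102, 111, 110, 109, 108, 111, 109, 109, 111, 110, 110, 112, 112, 111, 111, 95, 67, 47]
[127 128 108  94  91  84  69  50 114 121 113 114 114 114 114 113 113 116
 115 115 116 116 119 105 120 127 110  87  77  77  76  78  76]
```

Run:
```python
from ln import *
s5=dict(np.load("side5.npz"));t5=dict(np.load("top5.npz"))
D=lambda x,y:(205+(x+.5)/6-.5,185+(y+.5)/6-.5)
T=ray(s5,*D(460,195),.059)[:2];print("side tip",T)
for P in(np.array([.5693,.0360]),ray(s5,*D(215.5,149),.063)[:2]):
    for V in ([.735,-.0311],[.7357,-.0322]):
        a=T-P;b=np.array(V)-P;print(P,np.arctan2(a[1],a[0]),np.hypot(*a),np.arctan2(b[1],b[0]),np.hypot(*b))
x,v,out=needle(s5,np.array([.5693,.036]),-.38);print(out[::3])
# depth-based: turret disc (top cam) & cap & head
for n,c in(("top",t5),("side",s5)):
    for nm,z0,z1,cx,cy,rr in(("cap",.072,.086,.7358,-.030,.03),("turret",.056,.0665,.5700,.039,.031)):
        X,_=cloud(c,100,400,100,280);k=(X[:,2]>z0)&(X[:,2]<z1)&(np.hypot(X[:,0]-cx,X[:,1]-cy)<rr);Y=X[k];print(n,nm,k.sum(),np.median(Y,0),(Y.max(0)+Y.min(0))/2)
```

```text
side tip [ 0.68850271 -0.00899735]
[0.5693 0.036 ] -0.3609483535752087 0.12741290143867526 -0.3847652066666153 0.17877052329732657
[0.5693 0.036 ] -0.3609483535752087 0.12741290143867526 -0.3889737501285643 0.17983381217112648
[0.5696803  0.03685358] -0.36827307151130784 0.1273619776040101 -0.3899901788469298 0.17874085436448575
[0.5696803  0.03685358] -0.36827307151130784 0.1273619776040101 -0.39416841605496905 0.1798080600969115
[[ 6.53825752e-01  4.98547242e-03]
 [ 6.59407741e-01  2.78498780e-03]
 [ 6.64673967e-01 -2.06062374e-04]
 [ 6.70442678e-01 -1.93905505e-03]
 [ 6.75799752e-01 -4.70265048e-03]
 [ 6.81268050e-01 -7.18778032e-03]]
top cap 81 [ 0.735253   -0.02722325  0.07811895] [ 0.73659957 -0.02847344  0.07773369]
top turret 209 [0.57273908 0.03892671 0.06297632] [0.57461032 0.04174534 0.06181922]
side cap 58 [ 0.73473919 -0.03195843  0.07629755] [ 0.73473025 -0.02790439  0.07758001]
side turret 156 [0.57103073 0.03694842 0.06132164] [0.57291901 0.0404288  0.06085665]
```

Top is near-vertical and gives −0.399 for the needle against −0.396 to −0.399 for the vial. The side view has a constant +0.04 needle bias, already present at the start and explained by about 2 mm of height. So the aim is good, and I'll let go and rise.

Call:
{"name": "move_arm", "arguments": {"increments": [{"fingers": 0.04, "x": 0.0, "y": 0.0, "z": 0.0, "ax": 0.0, "ay": 0.0, "az": 0.0}, {"fingers": 0.04, "x": 0.0, "y": 0.0, "z": 0.0, "ax": 0.0, "ay": 0.0, "az": 0.0}, {"fingers": 0.04, "x": 0.0, "y": 0.0, "z": 0.0, "ax": 0.0, "ay": 0.0, "az": 0.0}, {"fingers": 0.04, "x": 0.0, "y": 0.0, "z": 0.0, "ax": 0.0, "ay": 0.0, "az": 0.0}, {"fingers": 0.04, "x": 0.0, "y": 0.0, "z": 0.02, "ax": 0.0, "ay": 0.0, "az": 0.0}, {"fingers": 0.04, "x": 0.0, "y": 0.0, "z": 0.045, "ax": 0.0, "ay": 0.0, "az": 0.0}, {"fingers": 0.04, "x": 0.0, "y": 0.0, "z": 0.075, "ax": 0.0, "ay": 0.0, "az": 0.0}, {"fingers": 0.04, "x": 0.0, "y": 0.0, "z": 0.1, "ax": 0.0, "ay": 0.0, "az": 0.0}]}}

```text
clock: 9.12
tcp_pos: [0.451, 0.0293, 0.1848]
orientation: [3.137, 0.004, -2.553]
ft_force: [0.6, 1.0, -0.0]
grip_width: 0.423
```

```bash
python3 look.py 6
python3 - <<'E'
from ln import *
c=dict(np.load("top6.npz"))
x,v,_=needle(c,o,-.4);print(np.arctan2(v[1],v[0]))
for V in([.7364,-.0293],[.7356,-.0295]): 
    d=np.array(V)-x;print("vial off needle line mm",(v[0]*d[1]-v[1]*d[0])*1e3)
E
```

```text
[-0.61  0.47  0.69  2.09 -0.46  0.72 -2.17] 0.036016701908285396
top aim (np.float64(-0.3992379300862723), np.float64(73.91533203125))
-0.39681885
vial off needle line mm 0.10636557991312162
vial off needle line mm -0.3872825319071078
```

View pics/top6.png

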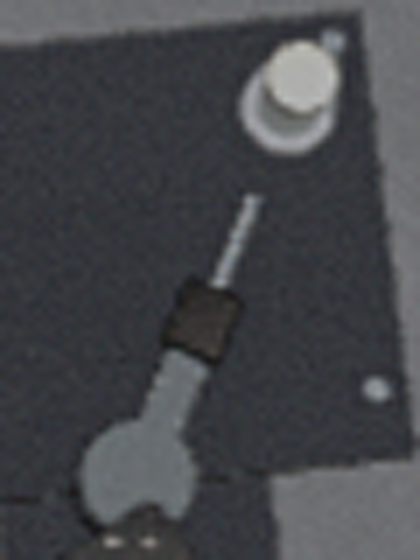

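The aim is unchanged after release: top aim −0.399, and the vial is within 0.4 mm of the needle line. Now I'll measure the key.

Run:
```python
from m import *
X,uv=cloud(t,148,172,230,252);k=(X[:,2]>.0665)&(X[:,2]<.1)
print("key top",k.sum(),np.median(X[k],0),np.median(X[k,2]))
z=np.median(X[k,2])
P=np.array([ray(t,*q,z)[:2] for q in uv[k]]);print(cv2.minEnclosingCircle((P*1e3).astype(np.float32)),P.mean(0))
X,uv=cloud(s,185,210,145,170);k=(X[:,2]>.0665)&(X[:,2]<.1);print("side",k.sum(),np.median(X[k],0))
print(ray(t,*Rr(188,308),z)[:2],ray(s,*S(131,68),z)[:2])
```

```text
key top 75 [0.44865211 0.33671938 0.07180737] 0.0718073674370943
((445.5782165527344, 336.18560791015625), 15.939377784729004) [0.44771647 0.3362781 ]
side 35 [0.44731475 0.33149569 0.07042653]
[0.44897308 0.33717339] [0.44942878 0.32939364]
```

Call:
{"name": "move_arm", "arguments": {"increments": [{"fingers": 0.02, "x": 0.0, "y": 0.03, "z": 0.0, "ax": 0.0, "ay": 0.0, "az": 0.11}, {"fingers": 0.0, "x": 0.0, "y": 0.065, "z": 0.0, "ax": 0.0, "ay": 0.0, "az": 0.22}, {"fingers": 0.0, "x": 0.0, "y": 0.1, "z": 0.0, "ax": 0.0, "ay": 0.0, "az": 0.33}, {"fingers": 0.0, "x": 0.0, "y": 0.135, "z": 0.0, "ax": 0.0, "ay": 0.0, "az": 0.44}, {"fingers": 0.0, "x": 0.0, "y": 0.17, "z": 0.0, "ax": 0.0, "ay": 0.0, "az": 0.55}, {"fingers": 0.0, "x": 0.0, "y": 0.205, "z": 0.0, "ax": 0.0, "ay": 0.0, "az": 0.66}, {"fingers": 0.0, "x": 0.0, "y": 0.24, "z": 0.0, "ax": 0.0, "ay": 0.0, "az": 0.77}, {"fingers": 0.0, "x": 0.0, "y": 0.275, "z": 0.0, "ax": 0.0, "ay": 0.0, "az": 0.88}]}}

```text
clock: 9.88
tcp_pos: [0.4526, 0.3062, 0.1855]
orientation: [3.139, 0.01, -1.666]
ft_force: [1.0, 0.5, 1.3]
grip_width: 0.002
```

Call:
{"name": "move_arm", "arguments": {"increments": [{"fingers": 0.0, "x": -0.002, "y": 0.015, "z": 0.0, "ax": 0.0, "ay": 0.0, "az": 0.1}, {"fingers": 0.0, "x": -0.004, "y": 0.029, "z": -0.01, "ax": 0.0, "ay": -0.005, "az": 0.1}, {"fingers": 0.0, "x": -0.004, "y": 0.029, "z": -0.03, "ax": 0.0, "ay": -0.01, "az": 0.1}, {"fingers": 0.0, "x": -0.004, "y": 0.029, "z": -0.05, "ax": 0.0, "ay": -0.01, "az": 0.1}, {"fingers": 0.0, "x": -0.004, "y": 0.029, "z": -0.07, "ax": 0.0, "ay": -0.01, "az": 0.1}, {"fingers": 0.0, "x": -0.004, "y": 0.029, "z": -0.082, "ax": 0.0, "ay": -0.01, "az": 0.1}, {"fingers": 0.0, "x": -0.004, "y": 0.029, "z": -0.09, "ax": 0.0, "ay": -0.01, "az": 0.1}, {"fingers": 0.0, "x": -0.004, "y": 0.029, "z": -0.09, "ax": 0.0, "ay": -0.01, "az": 0.1}]}}

```text
clock: 10.55
tcp_pos: [0.4472, 0.3334, 0.093]
orientation: [-3.138, 0.007, -1.569]
ft_force: [-1.1, 0.3, 0.4]
grip_width: 0.004
```

Run:
```python
from plant import r
from h import *
o=r.observe();print(o["ft_force"],o["tcp_pos"],o["orientation"])
c=r.read_camera("side");crop(c,165,120,265,200,7,"pics/side7.png")
c=r.read_camera("top");crop(c,120,185,210,270,6,"pics/top7.png")
```

```text
[-1.07173505  0.29761139  0.41011588] [0.44715388 0.33335251 0.09298982] [-3.1379856   0.00741718 -1.56926028]
```

View pics/side7.png

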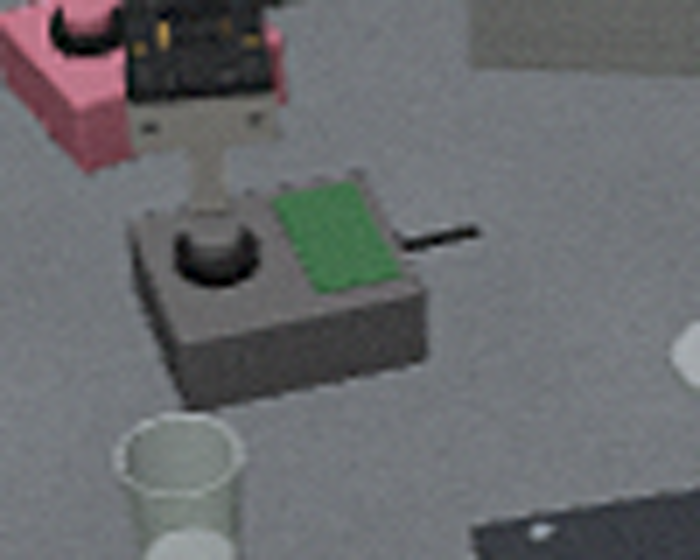

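View pics/top7.png

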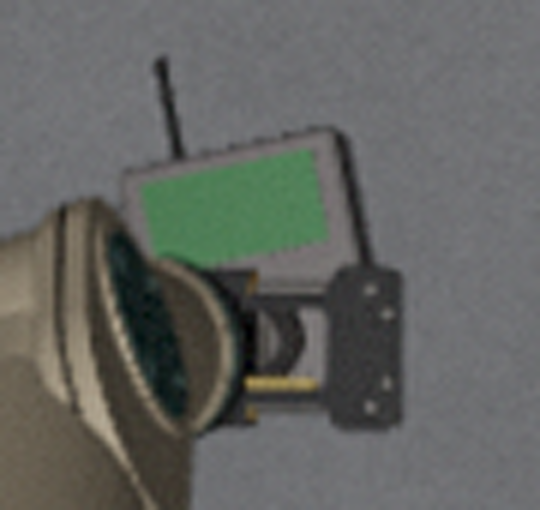

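The closed fingertips sit over the grey readout's key (side crop, tip (210,207) above key (213,235)). I'll lower them gently.

Call:
{"name": "move_arm", "arguments": {"increments": [{"fingers": 0.0, "x": 0.001, "y": 0.002, "z": -0.004, "ax": 0.0, "ay": 0.0, "az": 0.0}, {"fingers": 0.0, "x": 0.001, "y": 0.002, "z": -0.008, "ax": 0.0, "ay": 0.0, "az": 0.0}, {"fingers": 0.0, "x": 0.001, "y": 0.002, "z": -0.01, "ax": 0.0, "ay": 0.0, "az": 0.0}, {"fingers": 0.0, "x": 0.001, "y": 0.002, "z": -0.0115, "ax": 0.0, "ay": 0.0, "az": 0.0}, {"fingers": 0.0, "x": 0.001, "y": 0.002, "z": -0.013, "ax": 0.0, "ay": 0.0, "az": 0.0}, {"fingers": 0.0, "x": 0.001, "y": 0.002, "z": -0.0145, "ax": 0.0, "ay": 0.0, "az": 0.0}, {"fingers": 0.0, "x": 0.001, "y": 0.002, "z": -0.0155, "ax": 0.0, "ay": 0.0, "az": 0.0}, {"fingers": 0.0, "x": 0.001, "y": 0.002, "z": -0.0165, "ax": 0.0, "ay": 0.0, "az": 0.0}]}}

```text
clock: 11.32
tcp_pos: [0.4496, 0.3366, 0.0788]
orientation: [-3.135, 0.01, -1.568]
ft_force: [-0.9, -0.0, 1.8]
grip_width: 0.007
```

Call:
{"name": "move_arm", "arguments": {"increments": [{"fingers": 0.0, "x": -0.001, "y": -0.001, "z": -0.001, "ax": 0.0, "ay": 0.0, "az": 0.0}, {"fingers": 0.0, "x": -0.001, "y": -0.001, "z": -0.002, "ax": 0.0, "ay": 0.0, "az": 0.0}, {"fingers": 0.0, "x": -0.001, "y": -0.001, "z": -0.003, "ax": 0.0, "ay": 0.0, "az": 0.0}, {"fingers": 0.0, "x": -0.001, "y": -0.001, "z": -0.004, "ax": 0.0, "ay": 0.0, "az": 0.0}, {"fingers": 0.0, "x": -0.001, "y": -0.001, "z": -0.005, "ax": 0.0, "ay": 0.0, "az": 0.0}, {"fingers": 0.0, "x": -0.001, "y": -0.001, "z": -0.005, "ax": 0.0, "ay": 0.0, "az": 0.0}, {"fingers": 0.0, "x": -0.001, "y": -0.001, "z": -0.005, "ax": 0.0, "ay": 0.0, "az": 0.0}, {"fingers": 0.0, "x": -0.001, "y": -0.001, "z": -0.005, "ax": 0.0, "ay": 0.0, "az": 0.0}]}}

```text
clock: 11.98
tcp_pos: [0.4494, 0.3362, 0.0743]
orientation: [-3.133, 0.011, -1.568]
ft_force: [0.8, 1.0, 6.1]
grip_width: 0.006
```

Call:
{"name": "move_arm", "arguments": {"increments": [{"fingers": 0.0, "x": -0.001, "y": -0.001, "z": -0.001, "ax": 0.0, "ay": 0.0, "az": 0.0}, {"fingers": 0.0, "x": -0.001, "y": -0.001, "z": -0.0015, "ax": 0.0, "ay": 0.0, "az": 0.0}, {"fingers": 0.0, "x": -0.001, "y": -0.001, "z": -0.002, "ax": 0.0, "ay": 0.0, "az": 0.0}, {"fingers": 0.0, "x": -0.001, "y": -0.001, "z": -0.002, "ax": 0.0, "ay": 0.0, "az": 0.0}, {"fingers": 0.0, "x": -0.001, "y": -0.001, "z": -0.002, "ax": 0.0, "ay": 0.0, "az": 0.0}, {"fingers": 0.0, "x": -0.001, "y": -0.001, "z": -0.002, "ax": 0.0, "ay": 0.0, "az": 0.0}, {"fingers": 0.0, "x": -0.001, "y": -0.001, "z": -0.002, "ax": 0.0, "ay": 0.0, "az": 0.0}, {"fingers": 0.0, "x": -0.001, "y": -0.001, "z": -0.002, "ax": 0.0, "ay": 0.0, "az": 0.0}]}}

```text
clock: 12.65
tcp_pos: [0.4494, 0.3362, 0.0741]
orientation: [-3.131, 0.014, -1.568]
ft_force: [-1.0, 1.0, 15.4]
grip_width: 0.007
```

The force rose to 15 N with only 0.2 mm of movement, so the key is on its stop with the tip at 66 mm (72 − 6). I'll raise and back off.

Call:
{"name": "move_arm", "arguments": {"increments": [{"fingers": 0.0, "x": 0.0, "y": 0.0, "z": 0.001, "ax": 0.0, "ay": 0.0, "az": 0.0}, {"fingers": 0.0, "x": 0.0, "y": 0.0, "z": 0.003, "ax": 0.0, "ay": 0.0, "az": 0.0}, {"fingers": 0.0, "x": 0.0, "y": 0.0, "z": 0.006, "ax": 0.0, "ay": 0.0, "az": 0.0}, {"fingers": 0.0, "x": 0.0, "y": 0.0, "z": 0.01, "ax": 0.0, "ay": 0.0, "az": 0.0}, {"fingers": 0.0, "x": 0.0, "y": 0.0, "z": 0.03, "ax": 0.0, "ay": 0.0, "az": 0.0}, {"fingers": 0.0, "x": 0.0, "y": 0.0, "z": 0.055, "ax": 0.0, "ay": 0.0, "az": 0.0}, {"fingers": 0.0, "x": 0.0, "y": 0.0, "z": 0.085, "ax": 0.0, "ay": 0.0, "az": 0.0}, {"fingers": 0.0, "x": 0.0, "y": 0.0, "z": 0.12, "ax": 0.0, "ay": 0.0, "az": 0.0}]}}

```text
clock: 13.32
tcp_pos: [0.4476, 0.3347, 0.1936]
orientation: [-3.135, 0.01, -1.569]
ft_force: [1.1, 0.6, -0.0]
grip_width: -0.002
```

```bash
python3 look.py 8
python3 - <<'E'
from ln import *
c=dict(np.load("top8.npz"));d=dict(np.load("side8.npz"))
x,v,_=needle(c,o,-.4);print(np.arctan2(v[1],v[0]))
cv2.imwrite("pics/t8.png",c["frame"][:,:,::-1]);cv2.imwrite("pics/s8.png",d["frame"][:,:,::-1])
X,uv=cloud(d,185,210,145,170);k=(X[:,2]>.0665)&(X[:,2]<.1);print("key side",k.sum(),np.median(X[k],0))
E
```

```text
[-0.96  0.55  0.41  1.82 -0.29  0.83 -1.97] -0.0027535060751458776
top aim (np.float64(-0.399391969456102), np.float64(73.86162109374999))
-0.39785358
key side 33 [0.44732033 0.33364869 0.0710974 ]
```

View pics/t8.png

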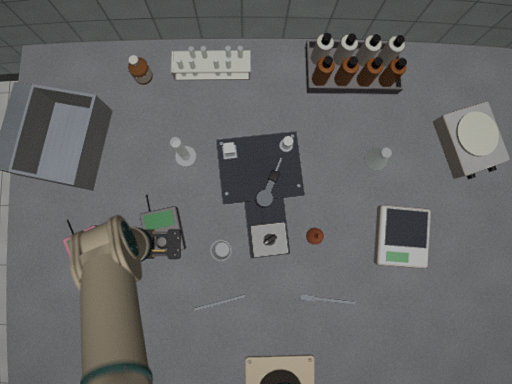

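View pics/s8.png

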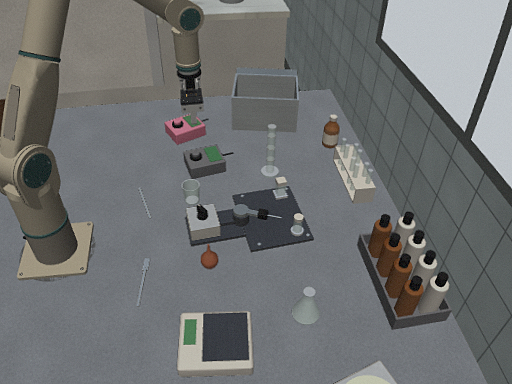

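The needle points at the round vial (tip (281,159), vial (287,144)). The key is back up at 71 mm, and the beaker (221,250), bulb (315,236), cylinder and flask are where they were. The gripper is clear, so I'm handing in.

```bash
python3 -c "
from plant import r
print(r.sign_off())"
```

```text
the job is handed in; nothing more can be done
None
```

I turned the knob about −4.64 rad in a single grasp, let go, and pressed the grey readout's key once. The job is handed in, with the robot's clock at about 13.5 s of the 72 s allowed.

- **Aim:** after release and again after the press, the top camera gave the needle at −0.397 to −0.399 rad. The vial's bearing from the pivot is −0.396 to −0.399 rad. The vial's axis is within about 0.4 mm of the needle line.
- **Key:** I pressed it slowly onto its stop, where the force reached about 15 N and movement ceased. It came back up to about 71 mm, the same as before the press.
- **Surroundings:** the pictures show the glassware and bulb unmoved, and the gripper ended well clear of everything.
- **Check that disagreed:** a hand-picked side-camera estimate put the needle about 0.02 rad short of the vial. That camera already read the needle about 0.04 rad too high before I turned the knob, which fits a height error of about 2 mm, so I relied on the top camera.

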